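# Set the water pressure reducer and lock it

## Robot

A 6-joint arm with a two-finger parallel gripper is mounted at the origin on the work surface. World frame = base frame: x ahead of the robot, y to its left, z up, the work surface at z = 0. Lengths are in m, angles in rad, forces in N, time in s.
With the tool pointing down it reaches from about 0.3 to 0.775 m from the base axis. Payload 14.6 kg.
Tool frame: the origin (TCP) lies between the finger pads, 19 mm behind the fingertips; this is the grasp point; z points along the fingers, y is the line along which they close (so a half turn about z gives the same grasp; the last joint's range is limited). The gripper opens to 94 mm and grips with 3 to 60 N. Pads are 16 mm wide; open, the fingers measure 119 mm over their backs; the gripper's body (75 mm by 177 mm) begins 78 mm behind the grasp point.
Start: joints at [1.056, 0.3, 1.521, -0, 1.321, -0.067], TCP at [0.238, 0.496, 0.224] pointing down, gripper open.
Joint ranges: [-3.03, 3.03], [-0.79, 2.21], [0.23, 2.52], [-1.04, 4.18], [0, 3.07], [-2.55, 2.55]. Speed limits (rad/s): [2.22, 2.22, 2.57, 3.14, 3.14, 3.14].

## Interface

Orientations are given as a rotation vector (axis times angle).
In Python, from cell import ctrl gives the robot as it stands.
- The arm moves only by the tool drive_tool, never from a script. Its argument "steps" is a list of rows, each a list of 7 numbers: the turn, a rotation vector about the tool's x, y, z in degrees, then the shift along the tool's x, y, z in m, then the closure, from 0 (fully open) to 1 (shut). In form: [[rx, ry, rz, dx, dy, dz, jaw], ...]. A call has 1 to 5 rows; each row shifts and turns the commanded pose from where the row before left it, along the tool's axes as they then stand; what a row does not reach is not made up. A row lasts 1/12 s, in which the tool goes at most 41.7 mm and 7.16 degrees, less where a joint would pass 70% of its speed; a pose out of reach is approached as far as the arm can. A call with a gripper value outside its range is refused whole. The fingers move at their own pace and stop on an object; the grip force is fixed at half the most. Time passes only in rows, so rows that do not move let the fingers close. It gives the time, the measured TCP pose, the force, the opening and the grip force at its end, in the units of the state.
- ctrl.get_state(): the state, without advancing time (a new reading comes with each control period).
- ctrl.camera(name): name is "scene" or "side" or "wrist"; returns a dict with "pixels" (480x640x3 uint8, blue, green, red), "fx", "fy", "cx", "cy" (pixels), "position" and "rotation" of the camera in the world. Camera axes: x right, y down, z forward; pixel columns grow to the right and rows downward; lengths in m; the calibration is good to about 2 mm. A picture is of the moment at which its call begins. There is no depth.
- ctrl.hand_in(): hands the job in; it is judged then, once.
The state is a dict: "time": time; "joint_pos": joint angles; "joint_vel": joint speeds; "joint_efforts": joint torques, N m; "tool_pos": TCP position; "ee_rot": TCP orientation; "contact_force": force on the tool from outside, world axes, zero at the start; "ft_torque": the same for the moment, N m; "grip_width": finger opening in m; "finger_force": force on a finger pad.
Only numpy, scipy, OpenCV 4.12 (cv2) and the standard library are available. Lean on these libraries where they do the work, as an engineer would, in place of code of your own. Each camera call takes 0.05 s, during which the arm holds its last target. There are 200 camera calls.

## Task

Set the pressure reducer under the sink: turn its black knob clockwise until the white pointer stands at the red mark, then slide the yellow lock fully home into the knob's notched skirt, and let go. The printed scale is a few degrees out, so if the lock stops short against a tooth do not ram it: draw it back, ease the knob a few degrees one way or the other, and try again. Leave everything else standing where it is.

Things in the scene. Friction and masses are not known exactly. Their poses are not given: they have to be found in the camera images.
- regulator: Whole pressure reducer, fixed: white board 200 x 380 x 18 mm, copper pipe along y, brass body, grey bonnet; gauge at -x (90 mm high), ball valve with blue lever at -y (100 mm high). Origin on the surface under the knob's axis, z up. The lock's slideway is on the +y side; the lock slides home along -y. All heights given in these entries are above the work surface (z = 0).
- knob: Black knob, vertical axis (its z); origin on the axis at z = 110.5 mm. Skirt 64 mm across, top at 118.5 mm, ten notches 36 degrees apart, 9 mm wide, 11 mm deep. Ribbed round grip 38 mm in diameter up to 162 mm, pinched from above in any direction. Turns with 0.1 N m, stays where left. From the start the red mark is 90 to 182 degrees clockwise (from above); the end stop is 65 degrees past it.
- knob_grip (a point): Point on the knob's axis, 150 mm high: TCP height for gripping the knob. The fingertips are then 12 mm above the skirt and 7 mm above the lock's fork.
- pointer (a point): Outer end of the white line on the knob (over its cap, down its side and out along the skirt): 33 mm from the knob's axis, 116.5 mm high. Turns with the knob.
- red_mark (a point): Inner end of the red tick on the white scale ring round the knob (other ticks: black): 34 mm from the axis, 110 mm high, about at the regulator's -x side. With the pointer here a notch faces the lock, but the ring is misprinted by up to 8 degrees (0.14 rad) either way, differently each run. The nose guides itself in when the knob is within about 3 degrees of right; else it butts on a tooth.
- lock: Yellow lock slide. Origin at the foot of its fin, 123.5 mm high; in the regulator's frame x = 0, y = 88 mm drawn back (start), 60 mm home (stop). Ahead of the fin a fork passes over the skirt (top 123.5 mm) and a 7 mm nose enters a notch. Slides with 2 N; nose meets the skirt at y = 70 mm (stops dead there on a tooth); from y = 68 mm a spring detent needs about 10 N in all, then it snaps home.
- lock_fin (a point): Middle of the lock's upright fin, 148 mm high, straight above the lock's origin: TCP height for pinching it. The fin is 14 mm thick (regulator's x), 26 mm long (y), and stands from 123.5 to 153.5 mm; pinch it across its thickness from above, or push it.
- wrench: Steel wrench, about 190 mm long, lying on the surface before the regulator's board (robot's side). Bystander.
- tape: White ring, a roll of thread tape, 54 mm across, 14 mm high, lying on the mounting board's far strip. Bystander.
- nut: Loose brass hexagon nut, 36 mm across, 16 mm high, lying on the mounting board's far strip. Bystander.
- soap: Green plastic soap bottle, 68 mm across, 190 mm high, standing. Bystander.
- cartridge: White filter cartridge with blue ends, 70 mm across, 156 mm high, standing. Bystander.
- saucepan: Dark grey saucepan with lid, 164 mm across, 122 mm high, handle 140 mm long toward its -x. Bystander.
- tin: Round dark baking tin, 170 mm across, 35 mm high. Bystander.

How it is judged:
On the way, in this order (a step that is already met when the one before it is completed fails the run):
1. the pointer stands at the red mark while the lock is still drawn clear of the skirt (horizontal distance between pointer and red_mark below 0.0075 m and y of lock in the frame of regulator above 0.068 m), for 0.2 s.
2. the lock is fully home with the pointer at the red mark (horizontal distance between pointer and red_mark below 0.0075 m and y of lock in the frame of regulator below 0.0625 m), for 0.2 s.
At the end, for the whole second after the job is handed in: The pointer's end is within 7.5 mm of the red mark's end (about 12 degrees; the next notch is 36 degrees away), the lock is within 2.5 mm of its home stop (y below 62.5 mm in the regulator's frame), and knob and lock are still and let go (all of step 2 and linear speed of lock below 0.01 m/s and angular speed of knob below 0.05 rad/s); the robot touches nothing.
It fails at once if the lock's nose is rammed against the knob's teeth (more than 40 N) (contact force between lock and knob above 40 N).
It fails at once if the wrench, tape roll or brass nut is moved more than 20 mm or tipped (distance of any of wrench, tape, nut from where it was at the start of the episode above 0.02 m or angle between any of wrench, tape, nut's own z axis and vertical above 0.4 rad).
It fails at once if the soap bottle, filter cartridge, saucepan or baking tin is moved more than 20 mm or tipped (distance of any of soap, cartridge, saucepan, tin from where it was at the start of the episode above 0.02 m or angle between any of soap, cartridge, saucepan, tin's own z axis and vertical above 0.4 rad).
It also fails if it takes over 72 s, if anything falls off the work surface, if the arm or the gripper's body presses on something with over 40 N, if the wrist force passes 120 N, or if a joint passes its speed limit or range.

## Working session

There is one attempt and no reset: what is moved stays moved. The work goes in short steps, Python scripts to look and compute and a tool call to move; the robot and the scene stay as the last step left them, time stands still between calls to the robot, and variables do not carry over. Pictures are saved under pics/ and viewed, at most 10 in all, crops included, and the job is handed in when it is done.

Besides the shell and the picture viewer there is one more tool, called after "Call:" as name([rows], argument=value, ...), one row to a line, values as JSON. drive_tool: Moves the arm, as the interface text tells. Its arguments: {"type":"object","properties":{"steps":{"type":"array","items":{"type":"array","items":{"type":"number"}}}},"required":["steps"]}

```bash
mkdir -p pics
cat > h.py <<'E'
import numpy as np,cv2,json
from cell import ctrl
def snap(n,f):
    c=ctrl.camera(n);cv2.imwrite(f'pics/{f}.png',c['pixels'])
    np.savez(f'pics/{f}.npz',**{k:np.array(v) for k,v in c.items()});return c
def load(f): return np.load(f'pics/{f}.npz')
def mat(c):
    r=np.array(c['rotation'])
    if r.shape==(3,3): return r
    if r.shape==(3,): return cv2.Rodrigues(r.astype(float))[0]
    raise Exception(r.shape)
def toz(c,u,v,z):
    d=mat(c)@np.array([(u-c['cx'])/c['fx'],(v-c['cy'])/c['fy'],1]);p=np.array(c['position']);return p+d*(z-p[2])/d[2]
def proj(c,P):
    q=mat(c).T@(np.array(P)-np.array(c['position']));return np.array([c['fx']*q[0]/q[2]+c['cx'],c['fy']*q[1]/q[2]+c['cy']])
E
python3 - <<'E'
from h import *
for n in ('scene','side','wrist'):
    c=snap(n,n+'0');print(n,np.round(c['position'],3),np.round(c['rotation'],3),c['fx'])
print(ctrl.get_state())
a=[cv2.imread(f'pics/{n}0.png') for n in('scene','side')]
cv2.imwrite('pics/a.png',cv2.resize(np.hstack(a),None,fx=.625,fy=.625,interpolation=cv2.INTER_AREA))
E
```

```text
scene [ 1.313 -0.454  0.989] [-2.041 -1.247  0.514] 511.0966440187772
side [ 1.191 -1.189  1.032] [-2.107 -0.585  0.293] 545.6227009514856
wrist [0.173 0.528 0.383] [2.47  1.556 0.199] 425.40259117620366
{'time': 0.15, 'joint_pos': array([ 1.05637052e+00,  3.00299364e-01,  1.52142893e+00, -3.26714835e-06,
        1.32071095e+00, -6.65836737e-02]), 'joint_vel': array([-0.00010828, -0.00264905, -0.00092712, -0.00278406,  0.001064  ,
       -0.0001923 ]), 'joint_efforts': array([ 4.71008607e-04, -5.31958258e+01, -3.52820420e+01,  7.08566490e-02,
        2.36249180e-02, -7.50625486e-05]), 'tool_pos': array([0.23806658, 0.49560311, 0.2238449 ]), 'ee_rot': array([-6.97550303e-01, -3.06292700e+00,  1.27543937e-03]), 'contact_force': array([ 0.90235016, -0.44299224, -0.53992203]), 'ft_torque': array([0.01982807, 0.0302923 , 0.00674131]), 'finger_force': 0.0, 'grip_width': 0.0938578995688732}
```

View pics/a.png

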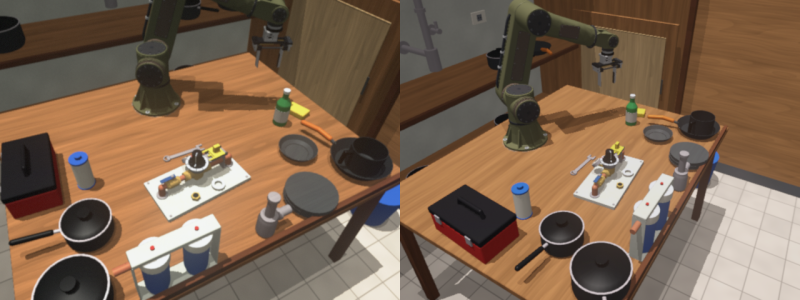

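The regulator is near scene (314,260) and side (340,250), in full-resolution pixels. I'll enlarge both.

Run:
```python
from h import *
a=cv2.imread('pics/scene0.png')[215:350,225:405];b=cv2.imread('pics/side0.png')[215:350,265:400]
cv2.imwrite('pics/b.png',np.vstack([cv2.resize(a,None,fx=4.4,fy=4.4,interpolation=3)]))
cv2.imwrite('pics/c.png',np.vstack([cv2.resize(b,None,fx=4.4,fy=4.4,interpolation=3)]))
c=load('scene0');print(toz(c,314,245,.162))
c=load('side0');print(toz(c,265+68,215+20,.162))
```

```text
[ 0.57870939 -0.06491808  0.162     ]
[ 0.5580085  -0.04113107  0.162     ]
```

View pics/b.png

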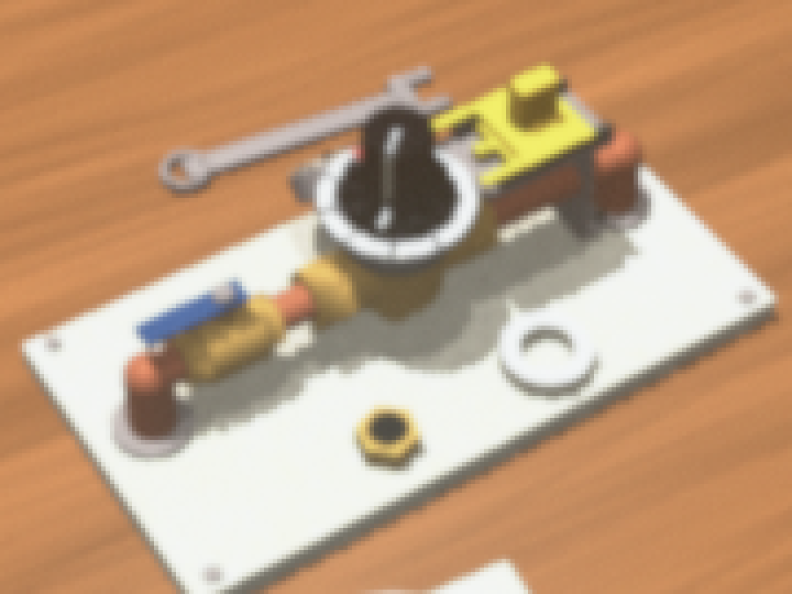

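View pics/c.png

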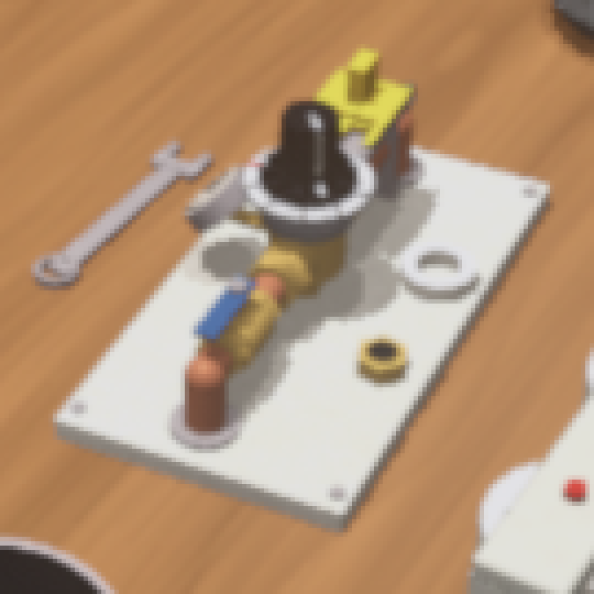

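Scene crop: cap top about (398,122), white ring centre about (398,195), fin top about (540,75), screws at (53,343), (212,574) and (748,297), and the white line running down to (382,222). Side crop: cap top about (312,112), fin top about (365,56), screws at (78,408), (337,493) and (530,190). The red tick is partly hidden on the robot side in both. I'll fit the regulator pose from these.

Run:
```python
from h import *
from scipy.optimize import least_squares
S=load('scene0');D=load('side0')
s=lambda u,v:(225+u/4.4,215+v/4.4); d=lambda u,v:(265+u/4.4,215+v/4.4)
for n,z,a,b in [('cap',.162,(398,122),(312,112)),('ring',.11,(398,195),(312,185)),('fin',.1535,(540,75),(365,56)),('scr1',.018,(53,343),(78,408)),('scr2',.018,(212,574),(337,493)),('scr3',.018,(748,297),(530,190)),('line',.1165,(382,222),(322,190))]:
    print(n,np.round(toz(S,*s(*a),z),4),np.round(toz(D,*d(*b),z),4))
```

```text
cap [ 0.5736 -0.0585  0.162 ] [ 0.5789 -0.0611  0.162 ]
ring [ 0.5768 -0.0594  0.11  ] [ 0.5843 -0.0678  0.11  ]
fin [0.5682 0.031  0.1535] [0.5703 0.0273 0.1535]
scr1 [ 0.5144 -0.2419  0.018 ] [ 0.5159 -0.2444  0.018 ]
scr2 [ 0.6931 -0.2247  0.018 ] [ 0.6944 -0.2269  0.018 ]
scr3 [0.6607 0.1237 0.018 ] [0.6604 0.1209 0.018 ]
line [ 0.5959 -0.0789  0.1165] [ 0.5968 -0.0771  0.1165]
```

Knob axis is at (0.5765, -0.0595), yaw about +5.2° (the fin and both pairs of screws agree within 3 mm). The pointer is at about -42° in world, so the red mark near 185° means about 135° clockwise, which lies in the stated range. Now I'll go up and over.

Call:
drive_tool([
  [0,0,0,0,0,-0.038,0],
  [0,0,0,0,0,-0.038,0],
  [0,0,0,-0.0273,-0.0177,0,0],
  [0,0,0,-0.0273,-0.0177,0,0],
  [0,0,0,-0.0273,-0.0177,0,0],
])

```text
time: 0.57
tool_pos: [0.2892, 0.4115, 0.3003]
ee_rot: [0.696, 3.063, 0.0]
contact_force: [-0.0, -0.5, -0.4]
grip_width: 0.0941
finger_force: 0.0
```

Call:
drive_tool([
  [0,0,0,-0.0273,-0.0177,0,0],
  [0,0,0,-0.0273,-0.0177,0,0],
  [0,0,0,-0.0273,-0.0177,0,0],
  [0,0,0,-0.0273,-0.0177,0,0],
  [0,0,0,-0.0273,-0.0177,0,0],
])

```text
time: 0.98
tool_pos: [0.3741, 0.2721, 0.3002]
ee_rot: [-0.697, -3.063, 0.0]
contact_force: [0.0, 0.4, 0.6]
grip_width: 0.0936
finger_force: 0.0
```

Call:
drive_tool([
  [0,0,0,-0.0273,-0.0177,0,0],
  [0,0,0,-0.0273,-0.0177,0,0],
  [0,0,0,-0.0273,-0.0177,0,0],
  [0,0,0,-0.0273,-0.0177,0,0],
  [0,0,0,-0.0273,-0.0177,0,0],
])

```text
time: 1.4
tool_pos: [0.4589, 0.1331, 0.3002]
ee_rot: [-0.698, -3.063, 0.0]
contact_force: [0.2, 0.4, 0.7]
grip_width: 0.0937
finger_force: 0.0
```

Call:
drive_tool([
  [0,0,0,-0.0273,-0.0177,0,0],
  [0,0,0,-0.0273,-0.0177,0,0],
  [0,0,0,-0.0273,-0.0177,0,0],
  [0,0,0,-0.0273,-0.0177,0,0],
  [0,0,0,-0.0273,-0.0177,0,0],
])

```text
time: 1.82
tool_pos: [0.5437, -0.0058, 0.3001]
ee_rot: [-0.698, -3.063, 0.0]
contact_force: [0.2, -0.2, 0.2]
grip_width: 0.0942
finger_force: 0.0
```

Call:
drive_tool([
  [0,0,0,-0.0273,-0.0177,0,0],
  [0,0,0,-0.0273,-0.0177,0,0],
  [0,0,-6.5,0,0,0,0],
  [0,0,-6.5,0,0,0,0],
  [0,0,-6.5,0,0,0,0],
])

```text
time: 2.23
tool_pos: [0.5771, -0.0603, 0.2996]
ee_rot: [-0.162, -3.136, -0.0]
contact_force: [-0.0, 0.1, 0.4]
grip_width: 0.0939
finger_force: 0.0
```

Call:
drive_tool([
  [0,0,-6.5,0,0,0,0],
  [0,0,-6.5,0,0,0,0],
  [0,0,-6.5,0,0,0,0],
  [0,0,-6.5,0,0,0,0],
  [0,0,0,0,0,0,0],
])

```text
time: 2.65
tool_pos: [0.577, -0.0597, 0.3]
ee_rot: [0.55, -3.093, -0.0]
contact_force: [0.4, 0.8, -0.3]
grip_width: 0.0939
finger_force: 0.0
```

Run:
```python
from h import *
c=snap('wrist','w1');s=ctrl.get_state();print(s['time'],s['tool_pos'],s['ee_rot'],s['joint_pos'])
print(c['position'],c['rotation'],proj(c,[.5765,-.0595,.11]))
cv2.imwrite('pics/w1v.png',cv2.resize(c['pixels'],(800,600)))
```

```text
2.7 [ 0.5769741  -0.05973462  0.3000162 ] [ 5.38453986e-01 -3.09467335e+00 -2.44229428e-04] [-1.66304831e-01  3.24762708e-01  1.31439958e+00  5.61643667e-06
  1.50288263e+00 -2.08163994e+00]
[ 0.50917466 -0.08434764  0.45959913] [1.70418339 2.44437342 0.3126924 ] [323.79280722 218.78490735]
```

View pics/w1v.png

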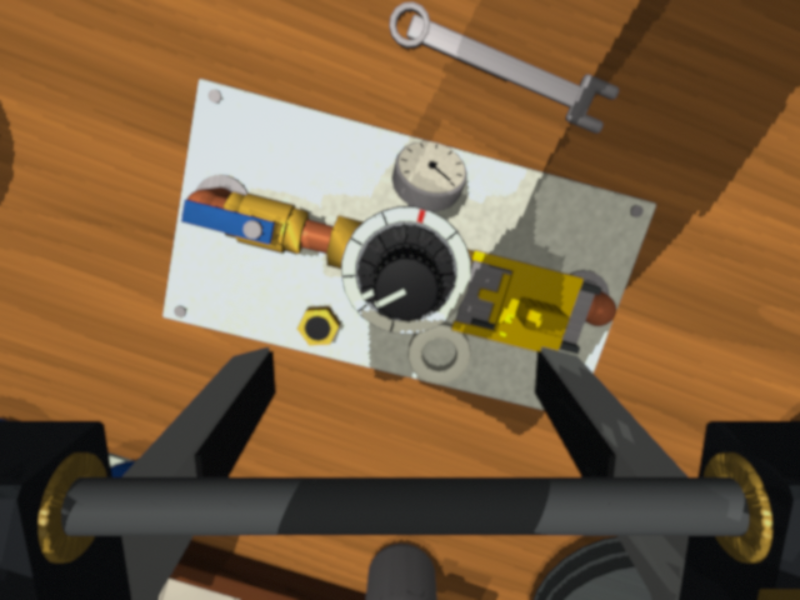

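The wrist view shows the whole knob: ring centre about (405,270), red tick at (421,215), pointer line to (367,297), all in the 800x600 picture. I'll enlarge it to read the angles.

Run:
```python
from h import *
c=load('w1');im=c['pixels'][155:275,260:420]
cv2.imwrite('pics/w1c.png',cv2.resize(im,None,fx=5,fy=5,interpolation=3))
```

```text
(no output)
```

View pics/w1c.png

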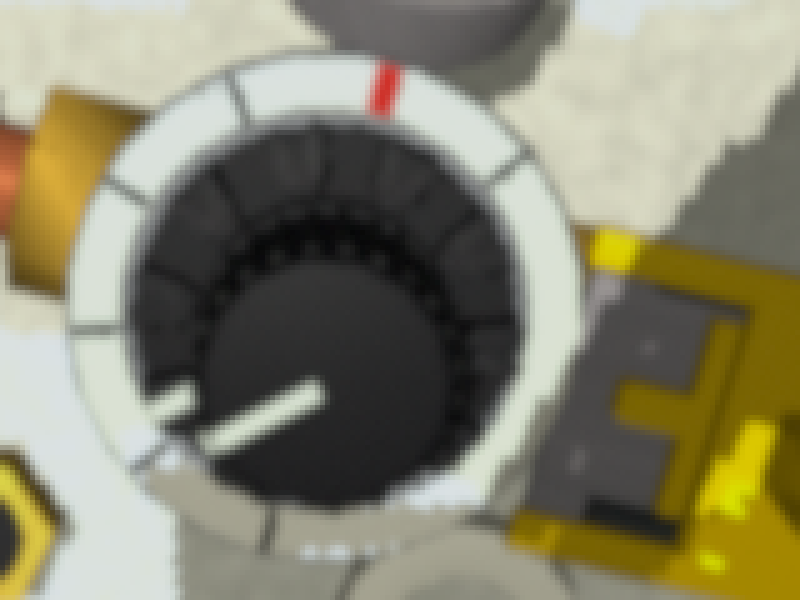

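Crop pixels: red tick inner end (380,115), outer end (390,67), pointer outer end (148,412), cap centre (326,382), ring outer edge left x=68, right x=585, top y=52, bottom about y=560.

Run:
```python
from h import *
c=load('w1');f=lambda u,v,z:toz(c,260+u/5,155+v/5,z)[:2]
cap=f(326,382,.162);ring=f(326,306,.11);cap2=f(327,390,.162)
P=f(148,412,.1165);R=f(380,115,.11);R2=f(390,67,.11)
print('cap',cap,'ring',ring,cap2)
for o in(cap,ring,(cap+ring)/2):
    a=lambda p:np.degrees(np.arctan2(*(p-o)[::-1]))%360
    print('P',a(P),np.hypot(*(P-o)),'R',a(R),np.hypot(*(R-o)),a(R2),'cw',(a(P)-a(R))%360)
```

```text
cap [ 0.57480818 -0.05905032] ring [ 0.57402458 -0.05915794] [ 0.57586749 -0.05850545]
P 318.5731063667792 0.033450297047464723 R 184.827824274547 0.03377988301044224 185.5833528476514 cw 133.7452820922322
P 319.5837145937505 0.03397191282377224 R 184.75610133348457 0.03299002918896741 185.54009403113938 cw 134.82761326026596
P 319.08231989574125 0.0337097940204649 R 184.79238702687766 0.033384949561312965 185.56193043352627 cw 134.2899328688636
```

Radii come out 33.4 and 33.7 mm (expected 33 and 34). The axis is at (0.575, -0.059) and the turn needed is about 134° clockwise. I'll descend and grip.

Call:
drive_tool([
  [0,0,0,0.0016,0.0014,0.035,0],
  [0,0,0,0,0,0.035,0],
  [0,0,0,0,0,0.035,0],
  [0,0,0,0,0,0.025,0],
  [0,0,0,0,0,0.02,0],
])

```text
time: 3.12
tool_pos: [0.5742, -0.0588, 0.1477]
ee_rot: [0.533, -3.094, -0.001]
contact_force: [0.2, -0.0, 0.1]
grip_width: 0.0937
finger_force: 0.0
```

Call:
drive_tool([
  [0,0,0,0,0,0,0.8],
  [0,0,0,0,0,0,0.8],
  [0,0,0,0,0,0,0.8],
  [0,0,0,0,0,0,0.8],
  [0,0,0,0,0,0,0.8],
])

```text
time: 3.53
tool_pos: [0.5756, -0.0591, 0.1517]
ee_rot: [-0.54, 3.093, -0.001]
contact_force: [-0.8, 0.1, 0.3]
grip_width: 0.0642
finger_force: 0.0
```

Call:
drive_tool([
  [0,0,0,0,0,0,0.8],
  [0,0,0,0,0,0,0.8],
  [0,0,0,0,0,0,0.8],
])

```text
time: 3.78
tool_pos: [0.5751, -0.059, 0.1506]
ee_rot: [-0.541, 3.094, -0.0]
contact_force: [0.6, -0.4, 0.3]
grip_width: 0.0442
finger_force: 0.0
```

Call:
drive_tool([
  [0,0,0,0,0,0,0.8],
  [0,0,0,0,0,0,0.8],
  [0,0,0,0,0,0,0.8],
  [0,0,0,0,0,0,0.8],
])

```text
time: 4.12
tool_pos: [0.5753, -0.0594, 0.1505]
ee_rot: [-0.541, 3.094, -0.001]
contact_force: [1.5, -5.1, 2.2]
grip_width: 0.0377
finger_force: 30.0
```

Call:
drive_tool([
  [0,0,3,0,0,0,0.8],
  [0,0,5,0,0,0,0.8],
  [0,0,6,0,0,0,0.8],
  [0,0,6,0,0,0,0.8],
  [0,0,6,0,0,0,0.8],
])

```text
time: 4.53
tool_pos: [0.5753, -0.0597, 0.1505]
ee_rot: [0.177, 3.136, -0.002]
contact_force: [2.1, -6.6, 1.4]
grip_width: 0.0373
finger_force: 30.0
```

Call:
drive_tool([
  [0,0,6,0,0,0,0.8],
  [0,0,6,0,0,0,0.8],
  [0,0,6,0,0,0,0.8],
  [0,0,6,0,0,0,0.8],
  [0,0,6,0,0,0,0.8],
])

```text
time: 4.95
tool_pos: [0.5752, -0.0599, 0.1505]
ee_rot: [0.983, 2.983, -0.002]
contact_force: [-0.1, -8.8, 0.4]
grip_width: 0.0373
finger_force: 30.0
```

Call:
drive_tool([
  [0,0,6,0,0,0,0.8],
  [0,0,6,0,0,0,0.8],
  [0,0,6,0,0,0,0.8],
  [0,0,6,0,0,0,0.8],
  [0,0,6,0,0,0,0.8],
])

```text
time: 5.37
tool_pos: [0.5751, -0.0601, 0.1505]
ee_rot: [1.721, 2.627, -0.002]
contact_force: [-1.5, -9.7, 2.0]
grip_width: 0.0375
finger_force: 30.0
```

Call:
drive_tool([
  [0,0,6,0,0,0,0.8],
  [0,0,6,0,0,0,0.8],
  [0,0,6,0,0,0,0.8],
  [0,0,6,0,0,0,0.8],
  [0,0,6,0,0,0,0.8],
])

```text
time: 5.78
tool_pos: [0.5748, -0.0601, 0.1505]
ee_rot: [2.342, 2.092, -0.003]
contact_force: [-3.7, -10.0, 4.3]
grip_width: 0.0377
finger_force: 30.0
```

Call:
drive_tool([
  [0,0,6,0,0,0,0.8],
  [0,0,6,0,0,0,0.8],
  [0,0,4,0,0,0,0.8],
  [0,0,2,0,0,0,0.8],
  [0,0,0,0,0,0,0.8],
])

```text
time: 6.2
tool_pos: [0.5747, -0.0601, 0.1504]
ee_rot: [2.639, 1.703, -0.003]
contact_force: [-5.8, -8.7, 4.2]
grip_width: 0.0373
finger_force: 30.0
```

Run:
```python
from h import *
c=snap('wrist','w2');s=ctrl.get_state();print(s['time'],s['tool_pos'],s['ee_rot'],s['contact_force'])
x,y=proj(c,[.575,-.059,.115]).astype(int);print(x,y)
y0=max(0,y-100);x0=max(0,x-133);print(x0,y0)
cv2.imwrite('pics/w2c.png',cv2.resize(c['pixels'][y0:y0+200,x0:x0+266],None,fx=3,fy=3,interpolation=3))
```

```text
6.25 [ 0.57466716 -0.06013003  0.15046482] [ 2.63721936  1.70519151 -0.00266336] [-3.52102343 -9.60686465  4.33969513]
322 284
189 184
```

View pics/w2c.png

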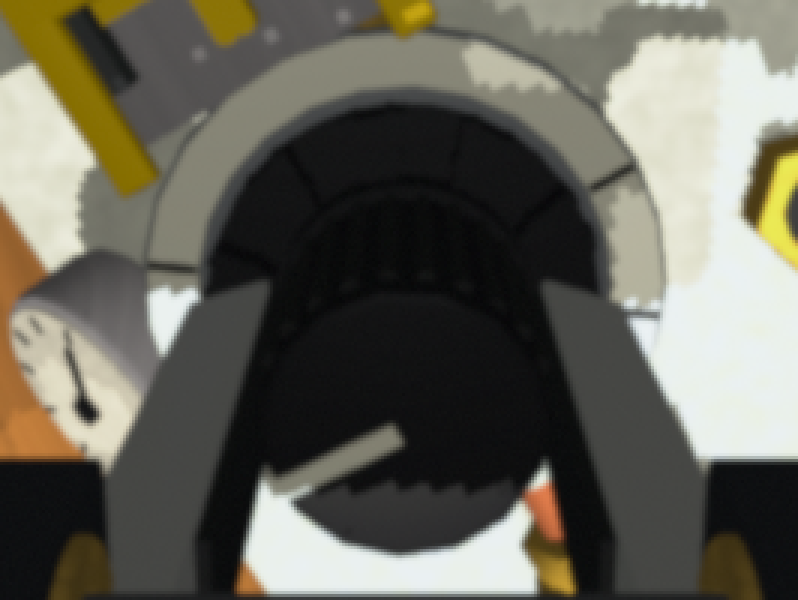

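The cap line runs from (400,435) at the centre to (275,485) in the crop; the fingers cover the red tick. I'll check the pointer angle from it.

Run:
```python
from h import *
c=load('w2');f=lambda u,v,z:toz(c,189+u/3,184+v/3,z)[:2]
a=f(400,435,.1625);b=f(278,482,.1625);d=b-a;print(a,b,np.degrees(np.arctan2(d[1],d[0]))%360)
c=load('w1');f=lambda u,v,z:toz(c,260+u/5,155+v/5,z)[:2]
a=f(322,392,.1625);b=f(205,440,.1625);d=b-a;print(a,b,np.degrees(np.arctan2(d[1],d[0]))%360)
```

```text
[ 0.57496712 -0.05937138] [ 0.55809334 -0.05894385] 178.5485962072156
[ 0.576281   -0.05912041] [ 0.58882178 -0.07251482] 313.114859666948
```

The knob turned 134.6° against 134 commanded, so there was no slip. Now release, lift, turn the jaws to face the fin, and move over it.

Call:
drive_tool([
  [0,0,0,0,0,0,0.2],
  [0,0,0,0,0,0,0.2],
  [0,0,0,0,0,0,0.2],
  [0,0,0,0,0,-0.03,0.2],
  [0,0,0,0,0,-0.04,0.2],
])

```text
time: 6.67
tool_pos: [0.5737, -0.0585, 0.218]
ee_rot: [-2.633, -1.705, 0.007]
contact_force: [1.1, -0.3, 0.9]
grip_width: 0.0674
finger_force: 0.0
```

Call:
drive_tool([
  [0,0,-6,0,0,0,0.2],
  [0,0,-6,0,0,0,0.2],
  [0,0,-6,0,0,0,0.2],
  [0,0,-6,0,0,0,0.2],
  [0,0,-5,0,0,0,0.2],
])

```text
time: 7.08
tool_pos: [0.575, -0.0586, 0.2201]
ee_rot: [-2.119, -2.319, -0.0]
contact_force: [-0.3, -0.2, 0.2]
grip_width: 0.0754
finger_force: 0.0
```

Call:
drive_tool([
  [0,0,0,0.03,0,0,0.2],
  [0,0,0,0.03,0,0,0.2],
  [0,0,0,0.028,0,0,0.2],
  [0,0,0,0,0,0,0.2],
])

```text
time: 7.42
tool_pos: [0.5671, 0.0328, 0.2203]
ee_rot: [-2.121, -2.316, -0.001]
contact_force: [-0.2, 0.4, 0.1]
grip_width: 0.0749
finger_force: 0.0
```

Run:
```python
from h import *
c=snap('wrist','w3');s=ctrl.get_state();print(s['time'],s['tool_pos'],s['ee_rot'])
for p in ([.575,-.0595,.11],[.567,.0281,.1535]): print(proj(c,p))
cv2.imwrite('pics/w3v.png',cv2.resize(c['pixels'][160:480,107:533],(800,600)))
```

```text
7.4667 [0.56737261 0.03088002 0.22024065] [-2.12165979e+00 -2.31639845e+00 -3.51031861e-04]
[321.92232454 371.37467495]
[321.23628849 274.04704063]
```

View pics/w3v.png

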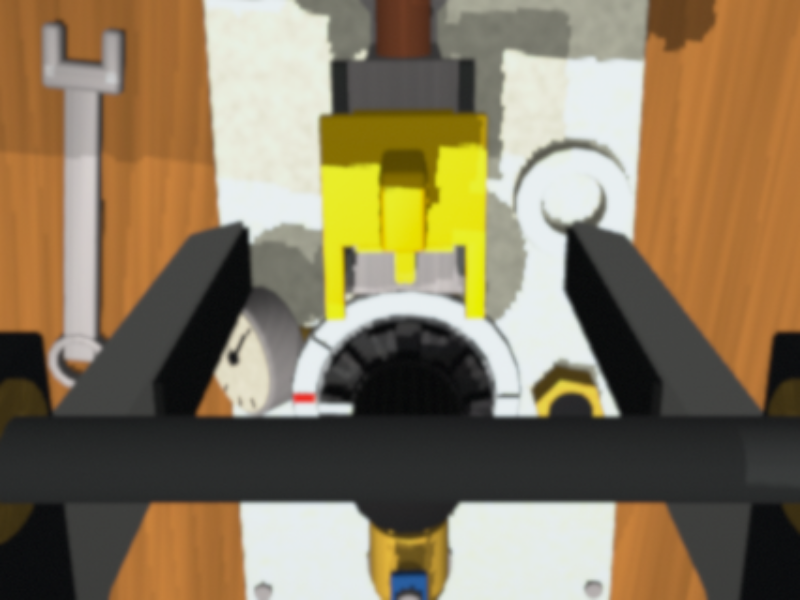

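Fin top centre at (404,217) in the crop, red tick inner end at (317,398), pointer end at about (323,408). I'll check the pointer against the mark and locate the fin.

Run:
```python
from h import *
c=load('w3');f=lambda u,v,z:toz(c,107+u*.5325,160+v*.5333,z)[:2]
print('fin',f(404,217,.1535));o=np.array([.575,-.059])
for n,p in(('P',f(323,408,.1165)),('R',f(315,398,.11))):
    d=p-o;print(n,p,np.hypot(*d),np.degrees(np.arctan2(d[1],d[0]))%360)
im=cv2.resize(c['pixels'][315:385,255:385],None,fx=6,fy=6,interpolation=3)
cv2.imwrite('pics/w3c.png',cv2.convertScaleAbs(im,alpha=2.0))
```

```text
fin [0.56758717 0.02715438]
P [ 0.54527566 -0.06301851] 0.029994748417998842 187.69927462477762
R [ 0.54159074 -0.06317744] 0.033669417864035905 187.1271744021514
```

View pics/w3c.png

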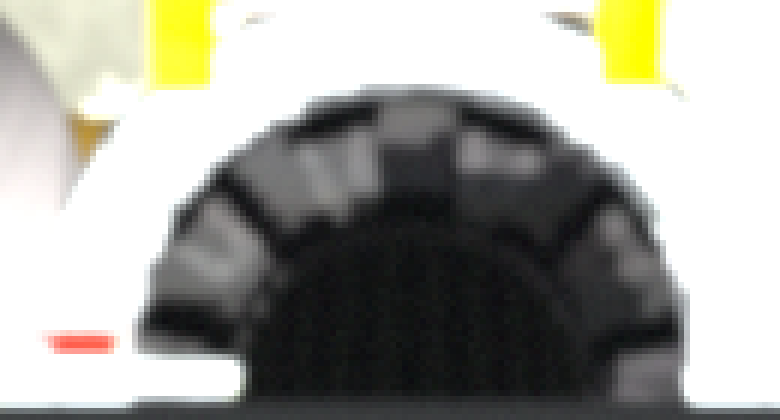

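The pointer is at the red mark within about 1°. A notch sits just right of centre in front of the lock. Fin at (0.5676, 0.0272). I'll descend and pinch it.

Call:
drive_tool([
  [0,0,0,-0.003,0,0.03,0.2],
  [0,0,0,0,0,0.03,0.2],
  [0,0,0,0,0,0.012,0.2],
  [0,0,0,0,0,0,1],
  [0,0,0,0,0,0,1],
])

```text
time: 7.88
tool_pos: [0.5681, 0.0253, 0.1489]
ee_rot: [-2.126, -2.313, 0.0]
contact_force: [-0.3, 0.1, 0.4]
grip_width: 0.0654
finger_force: 0.0
```

Call:
drive_tool([
  [0,0,0,0,0,0,1],
  [0,0,0,0,0,0,1],
  [0,0,0,0,0,0,1],
  [0,0,0,0,0,0,1],
  [0,0,0,0,0,0,1],
])

```text
time: 8.3
tool_pos: [0.568, 0.0257, 0.1488]
ee_rot: [2.125, 2.313, 0.001]
contact_force: [0.6, 0.1, -0.3]
grip_width: 0.0321
finger_force: 0.0
```

Call:
drive_tool([
  [0,0,0,0,0,0,1],
  [0,0,0,0,0,0,1],
  [0,0,0,0,0,0,1],
  [0,0,0,0,0,0,1],
  [0,0,0,0,0,0,1],
])

```text
time: 8.72
tool_pos: [0.5666, 0.0256, 0.1483]
ee_rot: [-2.124, -2.312, 0.004]
contact_force: [-12.6, -1.0, 7.4]
grip_width: 0.0138
finger_force: 30.0
```

Call:
drive_tool([
  [0,0,0,0,-0.0013,0,1],
  [0,0,0,-0.004,0,0,1],
  [0,0,0,-0.004,0,0,1],
  [0,0,0,-0.004,0,0,1],
  [0,0,0,0,0,0,1],
])

```text
time: 9.13
tool_pos: [0.5677, 0.0128, 0.1483]
ee_rot: [2.126, 2.313, -0.0]
contact_force: [-2.3, -2.5, 2.4]
grip_width: 0.0137
finger_force: 30.0
```

Call:
drive_tool([
  [0,0,0,-0.0025,0,0,1],
  [0,0,0,-0.0015,0,0,1],
  [0,0,0,-0.001,0,0,1],
  [0,0,0,0,0,0,1],
])

```text
time: 9.47
tool_pos: [0.5681, 0.0084, 0.1483]
ee_rot: [2.126, 2.313, 0.0]
contact_force: [-0.3, 0.1, 2.6]
grip_width: 0.014
finger_force: 30.0
```

Call:
drive_tool([
  [0,0,0,-0.001,0,0,1],
  [0,0,0,0,0,0,1],
])

```text
time: 9.63
tool_pos: [0.5682, 0.0076, 0.1483]
ee_rot: [2.125, 2.313, 0.0]
contact_force: [-0.1, 1.2, 2.2]
grip_width: 0.014
finger_force: 30.0
```

Call:
drive_tool([
  [0,0,0,-0.001,0,0,1],
  [0,0,0,0,0,0,1],
])

```text
time: 9.8
tool_pos: [0.5683, 0.0066, 0.1483]
ee_rot: [2.125, 2.313, 0.0]
contact_force: [-1.1, 0.6, 2.2]
grip_width: 0.0138
finger_force: 30.0
```

Call:
drive_tool([
  [0,0,0,-0.001,0,0,1],
  [0,0,0,0,0,0,1],
])

```text
time: 9.97
tool_pos: [0.5684, 0.0057, 0.1483]
ee_rot: [2.126, 2.313, 0.0]
contact_force: [0.1, 2.7, 3.2]
grip_width: 0.0139
finger_force: 30.0
```

Call:
drive_tool([
  [0,0,0,-0.001,0,0,1],
  [0,0,0,0,0,0,1],
])

```text
time: 10.13
tool_pos: [0.5684, 0.0049, 0.1483]
ee_rot: [-2.125, -2.313, -0.001]
contact_force: [-1.2, 5.5, 2.4]
grip_width: 0.0138
finger_force: 30.0
```

Call:
drive_tool([
  [0,0,0,-0.001,0,0,1],
  [0,0,0,0,0,0,1],
])

```text
time: 10.3
tool_pos: [0.5685, 0.0044, 0.1483]
ee_rot: [-2.125, -2.313, -0.002]
contact_force: [0.2, 8.0, 2.9]
grip_width: 0.0136
finger_force: 30.0
```

Call:
drive_tool([
  [0,0,0,-0.001,0,0,1],
  [0,0,0,0,0,0,1],
])

```text
time: 10.47
tool_pos: [0.5686, 0.003, 0.1483]
ee_rot: [-2.125, -2.314, -0.001]
contact_force: [-0.3, 3.8, 3.5]
grip_width: 0.0137
finger_force: 30.0
```

Call:
drive_tool([
  [0,0,0,-0.001,0,0,1],
  [0,0,0,-0.001,0,0,1],
  [0,0,0,0,0,0,1],
])

```text
time: 10.72
tool_pos: [0.5689, 0.0006, 0.1484]
ee_rot: [2.125, 2.313, 0.0]
contact_force: [0.7, 1.0, 3.0]
grip_width: 0.0134
finger_force: 30.0
```

Call:
drive_tool([
  [0,0,0,-0.001,0,0,1],
  [0,0,0,-0.001,0,0,1],
  [0,0,0,0,0,0,1],
])

```text
time: 10.97
tool_pos: [0.5691, -0.0016, 0.1483]
ee_rot: [2.125, 2.313, 0.0]
contact_force: [2.5, 1.7, 2.5]
grip_width: 0.0137
finger_force: 30.0
```

Call:
drive_tool([
  [0,0,0,-0.001,0,0,1],
  [0,0,0,0,0,0,1],
])

```text
time: 11.13
tool_pos: [0.5691, -0.0023, 0.1483]
ee_rot: [2.125, 2.313, 0.001]
contact_force: [1.8, 3.8, 2.3]
grip_width: 0.0138
finger_force: 30.0
```

Call:
drive_tool([
  [0,0,0,-0.001,0,0,1],
  [0,0,0,0,0,0,1],
])

```text
time: 11.3
tool_pos: [0.5691, -0.0024, 0.1483]
ee_rot: [-2.125, -2.313, -0.002]
contact_force: [1.4, 10.2, 2.7]
grip_width: 0.014
finger_force: 30.0
```

The travel was 28.0 mm and it is now firm on the stop, so the lock is home. Release, lift straight up, and look.

Call:
drive_tool([
  [0,0,0,0.001,0,0,0.3],
  [0,0,0,0,0,0,0.3],
  [0,0,0,0,0,0,0.3],
  [0,0,0,0,0,0,0.3],
  [0,0,0,0,0,-0.02,0.3],
])

```text
time: 11.72
tool_pos: [0.5674, -0.0025, 0.165]
ee_rot: [-2.123, -2.31, 0.006]
contact_force: [-0.7, 0.0, -0.0]
grip_width: 0.0434
finger_force: 0.0
```

Call:
drive_tool([
  [0,0,0,0,0,-0.035,0.3],
  [0,0,0,0,0,-0.035,0.3],
  [0,0,0,-0.035,0,-0.01,0.3],
  [0,0,0,-0.035,0,0,0.3],
  [0,0,0,0,0,0,0.3],
])

```text
time: 12.13
tool_pos: [0.575, -0.0767, 0.2489]
ee_rot: [2.128, 2.308, -0.0]
contact_force: [-0.2, -0.1, -0.6]
grip_width: 0.0658
finger_force: 0.0
```

Run:
```python
from h import *
c=snap('wrist','w4');s=ctrl.get_state();print(s['time'],s['tool_pos'],s['contact_force'])
u=np.array([-.0845,.9964]);o=np.array([.575,-.0595])
for d in(.060,.070,.088): print(d,proj(c,[*(o+u*d),.1535]))
x,y=proj(c,[.575,-.05,.12]).astype(int);y0=max(0,y-100);x0=x-133;print(x0,y0)
cv2.imwrite('pics/w4c.png',cv2.resize(c['pixels'][y0:y0+200,x0:x0+266],None,fx=3,fy=3,interpolation=3))
```

```text
12.1833 [ 0.57473273 -0.07457523  0.24821709] [ 0.96726267  0.6618764  -0.21534979]
0.06 [324.21723951 123.28233465]
0.07 [324.18612627 105.13286477]
0.088 [324.12845959  71.49382285]
192 100
```

View pics/w4c.png

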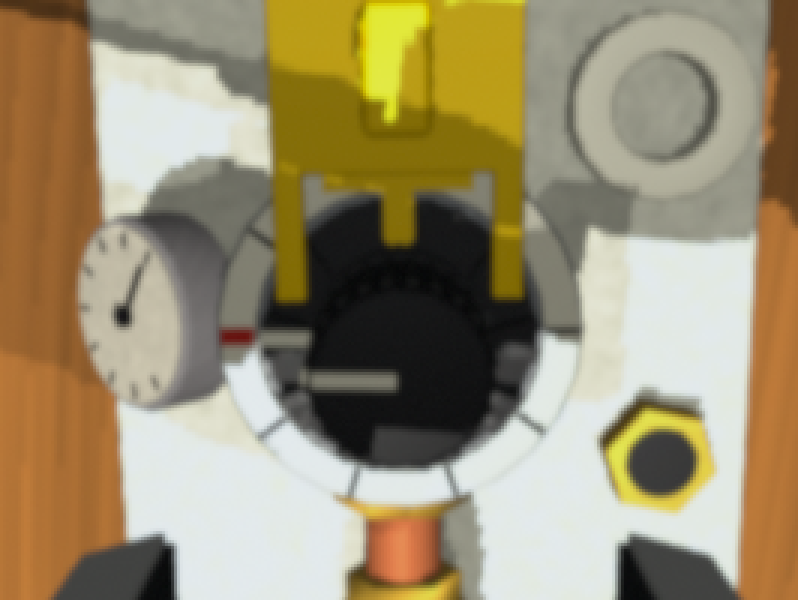

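The fin centre is at crop (395,68), which is row 122.7; home predicts 123.3. The nose is in the notch, the pointer (300,337) lines up with the red tick (238,336), and the gripper is clear.

```bash
python3 -c "
from cell import ctrl
print(ctrl.hand_in())"
```

```text
the job is handed in; nothing more can be done
None
```

The job is handed in, though no verdict came back: the knob is turned to the red mark, the yellow lock is fully home in the notch on the first try (28 mm travel), and the gripper was clear when I handed in.

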